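# Slide the boss off the stand's crossbar and put it in the tray

## Robot

A 6-joint arm with a two-finger parallel gripper is mounted at the origin on the work surface. World frame = base frame: x ahead of the robot, y to its left, z up, the work surface at z = 0. Lengths are in m, angles in rad, forces in N, time in s.
With the tool pointing down it reaches from about 0.3 to 0.775 m from the base axis. Payload 14.6 kg.
Tool frame: the origin (TCP) lies on the centre line of the jaws, within the pads' length; the fingertips stand ctrl.tcp_to_tips ahead of it and the grasp point (between the pads) lies 2 mm behind it (ctrl.tcp_to_tips is the distance from the TCP to the fingertips, in m); z points along the fingers, y is the line along which they close (so a half turn about z gives the same grasp; the last joint's range is limited). The gripper opens to 94 mm and grips with 3 to 60 N. Pads are 16 mm wide; open, the fingers measure 119 mm over their backs; the gripper's body (75 mm by 177 mm) begins 78 mm behind the grasp point.
Start: joints at [-1.326, 0.3, 1.521, -0, 1.321, -0.067], TCP at [0.169, -0.523, 0.222] pointing down, gripper open.
Joint ranges: [-3.03, 3.03], [-0.79, 2.21], [0.23, 2.52], [-1.04, 4.18], [0, 3.07], [-2.55, 2.55]. Speed limits (rad/s): [2.22, 2.22, 2.57, 3.14, 3.14, 3.14].

## Interface

Orientations are given as [roll, pitch, yaw] about the fixed x, y, z axes, in that order (R = Rz(yaw) Ry(pitch) Rx(roll)).
In Python, from station import telemetry, viewer, hand_in, ctrl gives the robot as it stands.
- The arm moves only by the tool step_arm, never from a script. Its argument "plan" is a list of rows, each an object of numbers: "dx", "dy", "dz": the shift along the tool's x, y, z scaled (see below); "rx", "ry", "rz": the turn, a rotation vector about the tool's x, y, z scaled (see below); "claw": the closure, from 0 (fully open) to 1 (shut). In form: [{"dx": .., "dy": .., "dz": .., "rx": .., "ry": .., "rz": .., "claw": ..}, ...]. A call has 1 to 10 rows; each row shifts and turns the commanded pose from where the row before left it, along the tool's axes as they then stand; what a row does not reach is not made up. The controller multiplies each number of a shift by 0.1 m and each number of a turn by 90 degrees. A row lasts 1/10 s, in which the tool goes at most 50 mm and 8.59 degrees, less where a joint would pass 70% of its speed; a pose out of reach is approached as far as the arm can. A call with a number of a shift or a turn outside -1 to 1 is refused whole. A call with a gripper value outside its range is refused whole. The fingers move at their own pace and stop on an object; "grip_force" is the grip in N (left out, the last holds). Time passes only in rows, so rows that do not move let the fingers close. It gives the time, the measured TCP pose, the force, the opening and the grip force at its end, in the units of the state.
- telemetry.get_obs(): the state, without advancing time (a new reading comes with each control period).
- viewer.camera(name): name is "side" or "top"; returns a dict with "img" (420x560x3 uint8, red, green, blue), "z_map" (420x560 float32, m along the optical axis (not along the pixel's ray), 0 where there is no reading), "fx", "fy", "cx", "cy" (pixels), "R" (3x3) and "t" (3): a world point X has camera coordinates R X + t. Camera axes: x right, y down, z forward; pixel columns grow to the right and rows downward; lengths in m; the calibration is good to about 2 mm. A picture is of the moment at which its call begins.
- hand_in(): hands the job in; it is judged then, once.
Trained networks look in a picture, given as the dict that the camera call returned (one of the last four; its "shot" number tells which), for a name from the list of things; names that differ only in an ending like _2 or _b are one class to them, and where a whole thing is asked for, a point or a joint stands for the part that bears it (a point fixed in the world has none). Each returns a list of dicts, best first, with "score" (0 to 1); they miss things now and then, are a little off and sometimes report something else, mostly with a low value. They report only what shows in the picture. A call takes as long as a camera call. They do not tell look-alikes from the thing itself.
- viewer.recognise(target, picture): "rect" ([left, top, right, bottom] in pixels, round what is visible of it).
The state is a dict: "time_s": time; "qpos": joint angles; "joint_vel": joint speeds; "tau": joint torques, N m; "ee_pos": TCP position; "eef_rot": TCP orientation; "force": force on the tool from outside, world axes, zero at the start; "moment": the same for the moment, N m; "grip_width": finger opening in m; "grip_force": force on a finger pad.
Only numpy, scipy, OpenCV 4.12 (cv2) and the standard library are available. Lean on these libraries where they do the work, as an engineer would, in place of code of your own. Each camera call takes 0.05 s, during which the arm holds its last target. There are 200 camera calls.

## Task

Strip the lab stand: slide the metal boss along the crossbar and off its free end, letting it follow the bar by feel so that it never jams hard against the bar or levers it sideways. Then set the boss down gently in the white tray, standing upright on its base with the thumbscrew up, let go of it, and leave the case, beaker and jar where they are.

Things in the scene. Friction and masses are not known exactly. Their poses are not given: they have to be found in the camera images.
- stand: Lab stand, fixed to the bench: grey base plate 180 x 130 x 14 mm, round pillar 16 mm thick and 155 mm tall, with a crossbar clamped to it. Origin on the pillar's axis at bench height, z up; +x is the way the crossbar roughly points and the base plate reaches farther.
- pillar_top (a point): Top of the pillar. A straight, level steel crossbar 12 mm thick, 100 to 130 mm above the bench, runs from its aluminium clamp (36 x 80 x 34 mm) on the pillar to a free end 235 mm out. Unmeasured, to be seen or felt: its line starts up to 20 mm to either side of the pillar's axis and is turned up to 0.25 rad either way from the stand's +x.
- crossbar (a joint): How far the crossbar is levered sideways in its springy clamp, rad about the vertical (0 at the start whatever way it points; positive counter-clockwise from above). 300 N m/rad: 7.5 N sideways at the free end or 15 N at mid-length turns it 0.006 rad, the most it may turn. Bar and boss must never press on each other with over 25 N.
- boss: Aluminium block, about 0.2 kg, on the crossbar, +x towards the free end: 24 mm long in x, 34 mm wide in y (flat upright sides to grip). A hole runs through it along x, 17 mm high, 22 mm wide, narrowed to 15.5 mm by a rib on each side in the middle 8 mm. Origin in the hole's centre, z up; underside 24 mm below it, upper face 16 mm above it.
- boss_screw (a point): Top of the boss's thumbscrew (16 mm across, loose, clamps nothing), 36 mm above the boss's origin. At the start the boss hangs on the bar 75 to 95 mm out from the pillar, its origin 2.5 mm below the bar's axis. It has 1.75 mm of play to each side and sits up to 0.25 rad askew, so its direction is not the bar's.
- tray: White plastic tray, fixed to the bench, 150 x 150 mm outside, walls 4 mm thick and 22 mm high, floor 4 mm thick, empty. Origin at the centre of its underside on the bench.
- case: Closed blue plastic case, 120 x 120 x 45 mm, 0.8 kg, on the bench, to be left alone. Origin at the centre of its underside.
- beaker: Glass beaker, 68 mm across and 85 mm high, on the bench, to be left alone. Origin at the centre of its underside.
- jar: White reagent jar with black cap, 64 mm across and 110 mm high, on the bench, to be left alone. Origin at the centre of its underside.
Things that resemble listed ones, but are neither listed nor needed, are in the scene too. Of the things shaped like the stand, the grey one is meant.

How it is judged:
By the outcome, as a careful person would: the job done as asked, in the order asked, and still so for the second after the job is handed in, with the robot touching nothing.
It also fails if it takes over 67 s, if anything falls off the work surface, if the arm or the gripper's body presses on something with over 40 N, if the wrist force passes 120 N, or if a joint passes its speed limit or range.

## Working session

There is one attempt and no reset: what is moved stays moved. The work goes in short steps, Python scripts to look and compute and a tool call to move; the robot and the scene stay as the last step left them, time stands still between calls to the robot, and variables do not carry over. Pictures are saved under pics/ and viewed, at most 10 in all, crops included, and the job is handed in when it is done.

Besides the shell and the picture viewer there is one more tool, called after ">>>" as name([rows], argument=value, ...), one row to a line, values as JSON. step_arm: Moves the arm, as the interface text tells. Shifts and turns lie within -1 to 1; 1 stands for 0.1 m of shift or 90 degrees of turn. Its arguments: {"type":"object","properties":{"plan":{"type":"array"},"grip_force":{"type":"number"}},"required":["plan"]}

```bash
mkdir -p pics
cat > h.py <<'E'
import numpy as np,cv2
from station import telemetry,viewer,hand_in,ctrl
def save(p,n): cv2.imwrite('pics/'+n,cv2.cvtColor(p,cv2.COLOR_RGB2BGR))
def cloud(p):
    z=p['z_map'];v,u=np.mgrid[:z.shape[0],:z.shape[1]]
    c=np.stack([(u-p['cx'])/p['fx']*z,(v-p['cy'])/p['fy']*z,z],-1)
    w=(c-p['t'])@p['R']; w[z==0]=np.nan; return w
def proj(p,X):
    c=p['R']@np.array(X)+p['t'];return c[0]/c[2]*p['fx']+p['cx'],c[1]/c[2]*p['fy']+p['cy']
E
python3 - <<'E'
from h import *
np.set_printoptions(precision=3,suppress=True)
for n in ['top','side']:
    p=viewer.camera(n);save(p['img'],n+'1.png');w=cloud(p)
    np.savez(n+'1.npz',**{k:np.array(v) for k,v in p.items()})
    print(n,p['fx'],-p['R'].T@p['t'])
    for t in ['stand','boss','boss_screw','tray','crossbar','case','beaker','jar']:
        for d in viewer.recognise(t,p)[:3]:
            r=d['rect'];u,v=int((r[0]+r[2])/2),int((r[1]+r[3])/2)
            print(t,round(d['score'],2),np.round(r),w[v,u])
print(telemetry.get_obs(),ctrl.tcp_to_tips)
E
```

```text
top 494.5922346473867 [0.426 0.02  1.406]
stand 0.95 [229. 174. 294. 220.] [0.527 0.066 0.014]
stand 0.87 [229.  79. 294. 130.] [0.789 0.064 0.014]
boss 0.49 [272. 198. 284. 210.] [0.496 0.021 0.159]
tray 0.71 [142. 180. 198. 244.] [0.485 0.328 0.002]
crossbar 0.64 [235. 184. 334. 224.] [0.499 0.003 0.134]
crossbar 0.52 [166. 110. 198. 141.] [0.71  0.272 0.111]
crossbar 0.27 [234. 173. 296. 220.] [0.527 0.058 0.011]
case 0.92 [372. 167. 431. 226.] [ 0.52  -0.323  0.041]
beaker 0.57 [371.  92. 396. 125.] [ 0.777 -0.287  0.002]
jar 0.62 [166. 109. 198. 141.] [0.712 0.272 0.113]
side 413.2851776862965 [0.099 0.761 0.629]
stand 0.81 [226. 222. 308. 296.] [0.536 0.059 0.015]
stand 0.67 [148. 189. 225. 258.] [0.821 0.033 0.014]
stand 0.67 [302. 346. 423. 419.] [0.206 0.273 0.012]
boss 0.87 [279. 205. 300. 233.] [0.496 0.026 0.127]
boss_screw 0.57 [281. 204. 299. 228.] [0.49  0.032 0.14 ]
tray 0.73 [162. 300. 271. 386.] [0.488 0.325 0.001]
crossbar 0.56 [247. 193. 325. 248.] [0.497 0.039 0.13 ]
case 0.57 [312. 180. 361. 213.] [ 0.507 -0.292  0.043]
beaker 0.59 [251. 165. 273. 195.] [ 0.743 -0.242  0.056]
beaker 0.47 [313. 181. 365. 214.] [ 0.498 -0.285  0.045]
jar 0.29 [226. 220. 308. 296.] [0.543 0.048 0.012]
{'time_s': 0.9, 'qpos': array([-1.326,  0.3  ,  1.521,  0.   ,  1.321, -0.067]), 'joint_vel': array([-0.   ,  0.   ,  0.   , -0.002,  0.002, -0.001]), 'tau': array([ -0.003, -53.166, -35.292,   0.071,   0.021,   0.   ]), 'ee_pos': array([ 0.169, -0.523,  0.222]), 'eef_rot': array([-3.142, -0.   ,  0.312]), 'force': array([-0.208, -0.697, -0.885]), 'moment': array([ 0.003, -0.022,  0.054]), 'grip_force': 0.0, 'grip_width': 0.09390766448030734} 0.017
```

View pictures.

Run:
```python
import cv2,numpy as np
a=cv2.imread('pics/top1.png');b=cv2.imread('pics/side1.png')
cv2.imwrite('pics/both.png',np.vstack([cv2.resize(a,(400,300)),cv2.resize(b,(400,300))]))
c=np.hstack([cv2.resize(a[160:250,220:340],(480,360),interpolation=cv2.INTER_CUBIC),cv2.resize(b[180:310,215:335],(320,347),interpolation=cv2.INTER_CUBIC)[:360].copy() if 0 else cv2.resize(b[180:300,220:326],(318,360),interpolation=cv2.INTER_CUBIC)])
cv2.imwrite('pics/crop1.png',c)
```

```text
(no output)
```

View pics/both.png

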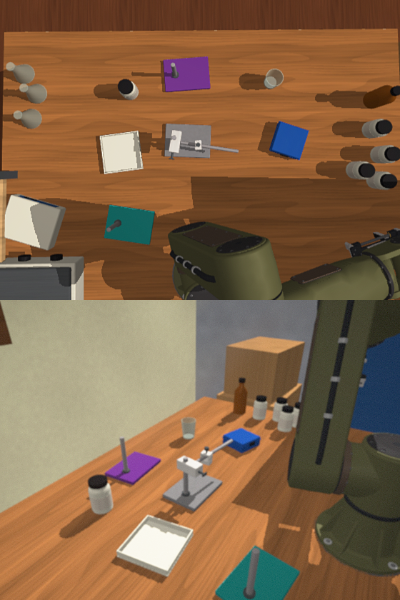

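View pics/crop1.png

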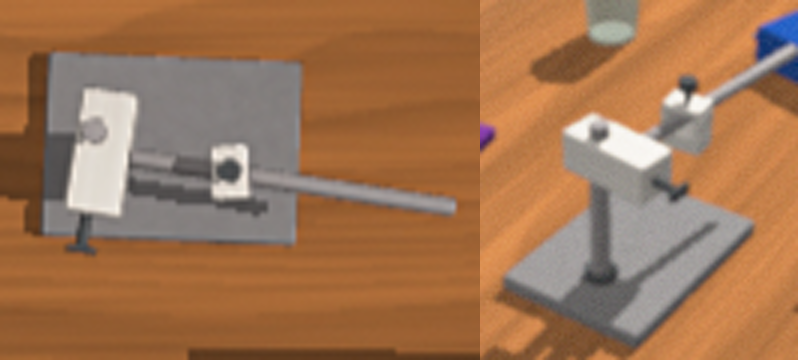

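Top view: the grey stand is at (260,197), with the boss at (277,203) and its bar running to a free end near (334,212). The look-alikes are the purple stand at (262,105), the teal stand at (180,313) and the white clamp on the pillar at (246,197). Only the grey stand has a bar and a block with a thumbscrew, and the crop confirms it. The tray is at (170,212).

```bash
cat > m.py <<'E'
from h import *
np.set_printoptions(precision=4,suppress=True)
P={n:dict(np.load(n+'1.npz')) for n in ['top','side']}
W={n:cloud(P[n]) for n in P}
def fitbar(w,box):
    x=w.reshape(-1,3);x=x[np.isfinite(x[:,2])]
    m=(x[:,0]>.4)&(x[:,0]<.6)&(x[:,1]>box[0])&(x[:,1]<box[1])&(x[:,2]>.09)&(x[:,2]<.17)
    return x[m]
if __name__=='__main__':
  for n in W:
    x=fitbar(W[n],(-.14,-.005));
    vx,vy,x0,y0=cv2.fitLine(x[:,:2].astype(np.float32),cv2.DIST_HUBER,0,.01,.01).ravel()
    print(n,len(x),'dir',vx,vy,'x at y=0',x0-y0*vx/vy,'at -.1',x0+(-.1-y0)*vx/vy,'ymin',x[:,1].min(),'z',np.percentile(x[:,2],[5,50,95]))
    b=fitbar(W[n],(-.005,.06)); b=b[b[:,2]>.136]
    print('boss hi pts',len(b));
    for lo,hi in [(.136,.145),(.145,.152),(.152,.158),(.158,.17)]:
        c=b[(b[:,2]>lo)&(b[:,2]<hi)]
        if len(c): print(lo,len(c),np.median(c,0),c.min(0),c.max(0))
    # tray
    x=W[n].reshape(-1,3);t=x[(abs(x[:,0]-.485)<.12)&(abs(x[:,1]-.328)<.12)&(x[:,2]>.015)&(x[:,2]<.03)]
    print('tray',cv2.minAreaRect((t[:,:2]*1000).astype(np.float32)),len(t),np.median(t[:,2]))
  w=W['top'];print(w[198:212,270:287,2]);
E
python3 m.py
```

```text
top 212 dir 0.16425624 0.9864177 x at y=0 0.49727678 at -.1 0.48062497 ymin -0.1234176542570361 z [0.1263 0.131  0.1352]
boss hi pts 115
0.136 84 [0.4978 0.0214 0.1397] [ 0.4837 -0.0043  0.1364] [0.5173 0.0317 0.1449]
0.152 14 [0.5008 0.0225 0.157 ] [0.4931 0.0162 0.1548] [0.5084 0.0264 0.1579]
0.158 17 [0.5005 0.0212 0.1603] [0.4955 0.0137 0.1581] [0.508  0.0288 0.1628]
tray ((483.1181640625, 323.68218994140625), (150.38494873046875, 151.69981384277344), 7.011321067810059) 344 0.021080635868963384
side 151 dir 0.1619381 0.9868009 x at y=0 0.4923498 at -.1 0.4759394 ymin -0.12353744402572142 z [0.1243 0.1297 0.1322]
boss hi pts 121
0.136 79 [0.4974 0.0239 0.1389] [0.482  0.0077 0.1361] [0.5163 0.0341 0.143 ]
0.145 7 [0.4981 0.0231 0.1494] [0.494  0.0209 0.1457] [0.5036 0.0281 0.1517]
0.152 17 [0.4957 0.0263 0.1552] [0.492  0.0167 0.1521] [0.5047 0.0309 0.1579]
0.158 18 [0.4992 0.0228 0.1589] [0.4933 0.015  0.1581] [0.5052 0.0293 0.1609]
tray ((481.106689453125, 323.852294921875), (151.8046417236328, 152.96876525878906), 7.154625415802002) 885 0.0197631922598623
[[0.0178 0.01   0.0107
[... 1013 characters left out ...]
 0.1424 0.1372 0.1381 0.1417
  0.1404 0.1385 0.0162 0.0127 0.124  0.1273 0.1306]
 [0.0133 0.0131 0.0138 0.141  0.1381 0.1398 0.1378 0.142  0.1368 0.1408
  0.1424 0.1377 0.0109 0.0146 0.0132 0.0125 0.0144]
 [0.0167 0.0169 0.0108 0.1348 0.1412 0.1445 0.1421 0.1423 0.1394 0.1378
  0.1377 0.137  0.009  0.0125 0.0137 0.0192 0.0111]
 [0.0073 0.0136 0.0184 0.1441 0.1393 0.14   0.1395 0.1343 0.1341 0.1334
  0.1298 0.1233 0.0129 0.0137 0.0144 0.0096 0.0143]
 [0.0165 0.0143 0.0142 0.012  0.0144 0.0147 0.0198 0.0157 0.0152 0.0148
  0.0132 0.0125 0.0113 0.0204 0.013  0.0188 0.0129]
 [0.0195 0.0104 0.0158 0.0141 0.0176 0.0142 0.0118 0.0155 0.0143 0.014
  0.0177 0.0136 0.016  0.0108 0.0169 0.0181 0.0108]]
```

>>> step_arm([
  {"dx": 0.35, "dy": -0.3},
  {"dx": 0.35, "dy": -0.3},
  {"dx": 0.35, "dy": -0.3},
  {"dx": 0.35, "dy": -0.3},
  {"dx": 0.35, "dy": -0.3},
  {"dx": 0.35, "dy": -0.3},
  {"dx": 0.35, "dy": -0.3},
  {"dx": 0.35, "dy": -0.3},
  {"dx": 0.35, "dy": -0.3},
  {"dx": 0.35, "dy": -0.3},
])

```text
$.plan[0]: bad value
```

```bash
cat > g.py <<'E'
from h import *
import sys
# usage: g.py x y z yaw : deltas in tool axes/units
o=telemetry.get_obs();from scipy.spatial.transform import Rotation as Ro
np.set_printoptions(precision=4,suppress=True)
R=Ro.from_euler('xyz',o['eef_rot'])
T=Ro.from_euler('xyz',[np.pi,0,float(sys.argv[4])])
d=np.array(list(map(float,sys.argv[1:4])))-o['ee_pos']
print('pos',o['ee_pos'],'rot',o['eef_rot'],'F',o['force'],'M',o['moment'],'w',o['grip_width'],'t',o['time_s'])
print('shift',R.inv().apply(d)/.1,'turn',(R.inv()*T).as_rotvec()/(np.pi/2))
E
python3 g.py .5 .0215 .222 1.6
python3 - <<'E'
from m import *
p=P['top'];im=p['img'].astype(int)
im=im[190:216,264:292];sat=im.max(2)-im.min(2);print(im.sum(2)//3)
m=((im.min(2)>110)).astype(np.uint8);h=P['top']['z_map'][190:216,264:292]
w=W['top'][190:216,264:292]
m=(w[...,2]>.1335)&(abs(np.arange(264,292)-278)<8)[None]
v,u=np.nonzero((w[...,2]>.1355));print(cv2.minAreaRect(np.stack([u,v],1).astype(np.float32)))
E
```

```text
pos [ 0.1687 -0.5235  0.2224] rot [-3.1416 -0.      0.3118] F [-0.2076 -0.6967 -0.8851] M [ 0.0031 -0.0221  0.0541] w 0.09390766448030734 t 0.9
shift [ 4.8248 -4.1706  0.0045] turn [-0.     -0.     -0.8201]
[[127 127 128 128 129 129 129 129 127 128 128 128 128 127 127 125 126 128
  128 127 128 127 128 128 129 130 128 128]
 [128 127 126 127 128 128 129 129 128 127 127 127 126 127 126 126 127 128
  128 128 128 129 128 128 129 131 130 128]
 [128 128 128 126 127 127 127 127 127 127 127 126 125 126 128 127 128 127
  128 129 131 128 127 128 128 128 129 129]
 [128 128 128 127 127 125 126 125 126 127 127 127 125 126 128 128 127 127
  128 130 129 128 127 126 127 128 128 127]
 [131 130 128 128 127 127 125 127 126 127 127 126 124 125 126 124 123 125
  127 128 128 128 126 126 126 126 127 129]
 [129 130 129 129 128 126 128 128 125 126 125 128 127 126 126 131 131 125
  124 126 127 127 126 125 125 127 128 129]
 [129 128 129 128 127 127 129 126 125 146 149 171 177 171 173 208 208 165
  124 123 127 129 127 125 125 126 129 128]
 [128 130 129 130 129 128 129 125 128 203 203 209 214 212 208 222 226 218

[... 1551 characters left out ...]
129 129 131]
 [119 119 120 121 120 120 120 121 120 115  83  78  77  78  78  74  75  77
   80  79  81  78  84 128 129 128 127 130]
 [130 131 130 131 130 131 132 133 132 131 118 117 116 117 114  83  80  82
   84  80  80  82  87 128 129 128 128 130]
 [130 130 129 129 129 129 130 131 130 131 129 129 129 129 130 119 118 121
  118  86  87 119 120 130 129 129 130 131]
 [129 128 129 129 129 128 129 129 129 128 128 127 128 129 132 131 133 133
  132 120 119 132 133 131 131 130 130 130]
 [128 128 128 129 130 130 128 128 128 128 128 128 129 130 131 132 132 132
  132 130 130 130 130 131 130 130 131 130]]
((12.034482955932617, 12.58620834350586), (13.741456031799316, 20.42648696899414), 68.19859313964844)
```

>>> step_arm([
  {"dx": 0.35, "dy": -0.3, "dz": 0, "rx": 0, "ry": 0, "rz": 0, "claw": 0},
  {"dx": 0.35, "dy": -0.3, "dz": 0, "rx": 0, "ry": 0, "rz": 0, "claw": 0},
  {"dx": 0.35, "dy": -0.3, "dz": 0, "rx": 0, "ry": 0, "rz": 0, "claw": 0},
  {"dx": 0.35, "dy": -0.3, "dz": 0, "rx": 0, "ry": 0, "rz": 0, "claw": 0},
  {"dx": 0.35, "dy": -0.3, "dz": 0, "rx": 0, "ry": 0, "rz": 0, "claw": 0},
  {"dx": 0.35, "dy": -0.3, "dz": 0, "rx": 0, "ry": 0, "rz": 0, "claw": 0},
  {"dx": 0.35, "dy": -0.3, "dz": 0, "rx": 0, "ry": 0, "rz": 0, "claw": 0},
  {"dx": 0.35, "dy": -0.3, "dz": 0, "rx": 0, "ry": 0, "rz": 0, "claw": 0},
  {"dx": 0.35, "dy": -0.3, "dz": 0, "rx": 0, "ry": 0, "rz": 0, "claw": 0},
  {"dx": 0.35, "dy": -0.3, "dz": 0, "rx": 0, "ry": 0, "rz": 0, "claw": 0},
], grip_force=3)

```text
time_s: 1.9
ee_pos: [0.4105, -0.1288, 0.2228]
eef_rot: [3.141, -0.001, 0.312]
force: [0.5, -0.9, 1.0]
grip_width: 0.094
grip_force: 0.0
```

```bash
python3 g.py .5 .0215 .222 1.6
```

```text
pos [ 0.4105 -0.1288  0.2228] rot [ 3.1411 -0.0006  0.3117] F [ 0.5137 -0.8986  1.034 ] M [-0.0502 -0.0336 -0.0307] w 0.09398061564505397 t 1.9
shift [ 1.3129 -1.1558  0.0079] turn [ 0.0005 -0.0001 -0.8201]
```

>>> step_arm([
  {"dx": 0.33, "dy": -0.29, "dz": 0, "rx": 0, "ry": 0, "rz": 0, "claw": 0},
  {"dx": 0.33, "dy": -0.29, "dz": 0, "rx": 0, "ry": 0, "rz": 0, "claw": 0},
  {"dx": 0.33, "dy": -0.29, "dz": 0, "rx": 0, "ry": 0, "rz": 0, "claw": 0},
  {"dx": 0.33, "dy": -0.29, "dz": 0, "rx": 0, "ry": 0, "rz": 0, "claw": 0},
  {"dx": 0, "dy": 0, "dz": 0, "rx": 0, "ry": 0, "rz": -0.09, "claw": 0},
  {"dx": 0, "dy": 0, "dz": 0, "rx": 0, "ry": 0, "rz": -0.09, "claw": 0},
  {"dx": 0, "dy": 0, "dz": 0, "rx": 0, "ry": 0, "rz": -0.09, "claw": 0},
  {"dx": 0, "dy": 0, "dz": 0, "rx": 0, "ry": 0, "rz": -0.09, "claw": 0},
  {"dx": 0, "dy": 0, "dz": 0, "rx": 0, "ry": 0, "rz": -0.09, "claw": 0},
  {"dx": 0, "dy": 0, "dz": 0, "rx": 0, "ry": 0, "rz": -0.09, "claw": 0},
])

```text
time_s: 2.9
ee_pos: [0.4999, 0.0204, 0.2225]
eef_rot: [3.142, -0.0, 1.166]
force: [-0.9, 0.4, -0.4]
grip_width: 0.094
grip_force: 0.0
```

>>> step_arm([
  {"dx": 0, "dy": 0, "dz": 0, "rx": 0, "ry": 0, "rz": -0.09, "claw": 0},
  {"dx": 0, "dy": 0, "dz": 0, "rx": 0, "ry": 0, "rz": -0.09, "claw": 0},
  {"dx": 0, "dy": 0, "dz": 0, "rx": 0, "ry": 0, "rz": -0.09, "claw": 0},
  {"dx": 0, "dy": 0, "dz": 0, "rx": 0, "ry": 0, "rz": -0.01, "claw": 0},
  {"dx": 0, "dy": 0, "dz": 0, "rx": 0, "ry": 0, "rz": 0, "claw": 0},
])

```text
time_s: 3.4
ee_pos: [0.4999, 0.0203, 0.2225]
eef_rot: [3.142, -0.0, 1.597]
force: [-0.8, -0.0, 0.6]
grip_width: 0.0937
grip_force: 0.0
```

```bash
python3 g.py .5005 .0215 .126 1.6
```

```text
pos [0.4999 0.0203 0.2225] rot [ 3.1416 -0.      1.5966] F [-0.7644 -0.0108  0.6276] M [-0.0605 -0.061   0.0274] w 0.0936625311902667 t 3.4
shift [0.0114 0.0067 0.9647] turn [ 0.     -0.     -0.0022]
```

>>> step_arm([
  {"dx": 0.01, "dy": 0.01, "dz": 0.25, "rx": 0, "ry": 0, "rz": 0, "claw": 0},
  {"dx": 0, "dy": 0, "dz": 0.25, "rx": 0, "ry": 0, "rz": 0, "claw": 0},
  {"dx": 0, "dy": 0, "dz": 0.25, "rx": 0, "ry": 0, "rz": 0, "claw": 0},
  {"dx": 0, "dy": 0, "dz": 0.23, "rx": 0, "ry": 0, "rz": 0, "claw": 0},
  {"dx": 0, "dy": 0, "dz": 0, "rx": 0, "ry": 0, "rz": 0, "claw": 0.4},
  {"dx": 0, "dy": 0, "dz": 0, "rx": 0, "ry": 0, "rz": 0, "claw": 0.5},
  {"dx": 0, "dy": 0, "dz": 0, "rx": 0, "ry": 0, "rz": 0, "claw": 0.55},
])

```text
time_s: 4.1
ee_pos: [0.5015, 0.0213, 0.1258]
eef_rot: [3.14, 0.0, 1.599]
force: [-0.1, -0.4, 0.7]
grip_width: 0.0732
grip_force: 0.0
```

Run:
```python
from h import *
p=viewer.camera('top');q=viewer.camera('side')
f=lambda a:cv2.resize(a,(400,400),interpolation=cv2.INTER_CUBIC)
save(np.hstack([f(p['img'][155:255,230:330]),f(q['img'][170:270,240:340])]),'c2.png')
print(telemetry.get_obs())
```

```text
{'time_s': 4.2, 'qpos': array([-3.03997771e-02,  2.98689234e-01,  1.76387930e+00,  7.34782947e-06,
        1.07713233e+00, -5.88898680e-02]), 'joint_vel': array([-0.00032125,  0.00506088,  0.00686022, -0.00027034, -0.00414872,
       -0.00341699]), 'tau': array([-7.40664866e-03, -4.88565946e+01, -3.12491620e+01,  6.47265860e-02,
        3.47124506e-02,  2.31508969e-02]), 'ee_pos': array([0.50134705, 0.02137303, 0.12562542]), 'eef_rot': array([3.13970376e+00, 1.04877025e-04, 1.59928284e+00]), 'force': array([-0.08385703,  0.26295733, -0.11138725]), 'moment': array([-0.0649609 , -0.08466877, -0.00676495]), 'grip_force': 0.0, 'grip_width': 0.06550863454795178}
```

View pics/c2.png

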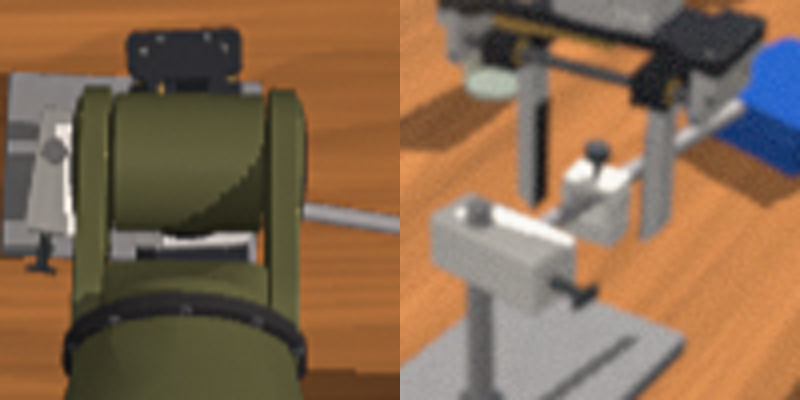

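The side crop shows the boss at (597,200) between the fingers at (533,130) and (658,170), with the bar passing between them. Next I'll close softly.

>>> step_arm([
  {"dx": 0, "dy": 0, "dz": 0, "rx": 0, "ry": 0, "rz": 0, "claw": 0.59},
  {"dx": 0, "dy": 0, "dz": 0, "rx": 0, "ry": 0, "rz": 0, "claw": 0.59},
  {"dx": 0, "dy": 0, "dz": 0, "rx": 0, "ry": 0, "rz": 0, "claw": 0.59},
  {"dx": 0, "dy": 0, "dz": 0, "rx": 0, "ry": 0, "rz": 0, "claw": 0.61},
  {"dx": 0, "dy": 0, "dz": 0, "rx": 0, "ry": 0, "rz": 0, "claw": 0.62},
  {"dx": 0, "dy": 0, "dz": 0, "rx": 0, "ry": 0, "rz": 0, "claw": 0.63},
])

```text
time_s: 4.8
ee_pos: [0.5006, 0.0214, 0.1244]
eef_rot: [-3.141, -0.0, 1.6]
force: [-2.3, 1.1, 0.7]
grip_width: 0.0349
grip_force: 0.9
```

>>> step_arm([
  {"dx": 0, "dy": 0, "dz": 0, "rx": 0, "ry": 0, "rz": 0, "claw": 0.64},
  {"dx": 0, "dy": 0, "dz": 0, "rx": 0, "ry": 0, "rz": 0, "claw": 0.65},
  {"dx": 0, "dy": 0, "dz": 0, "rx": 0, "ry": 0, "rz": 0, "claw": 0.66},
])

```text
time_s: 5.1
ee_pos: [0.5008, 0.0214, 0.1244]
eef_rot: [-3.141, -0.0, 1.6]
force: [-1.9, 1.2, 0.1]
grip_width: 0.0344
grip_force: 3.0
```

>>> step_arm([
  {"dx": 0, "dy": 0, "dz": 0, "rx": 0, "ry": 0, "rz": 0, "claw": 0.75},
  {"dx": 0, "dy": 0, "dz": 0, "rx": 0, "ry": 0, "rz": 0, "claw": 0.75},
], grip_force=12)

```text
time_s: 5.3
ee_pos: [0.5008, 0.0214, 0.1244]
eef_rot: [-3.142, -0.0, 1.6]
force: [-1.3, 0.4, -0.7]
grip_width: 0.0341
grip_force: 12.0
```

>>> step_arm([
  {"dx": 0, "dy": 0, "dz": -0.008, "rx": 0, "ry": 0, "rz": 0, "claw": 0.75},
  {"dx": 0, "dy": 0, "dz": -0.008, "rx": 0, "ry": 0, "rz": 0, "claw": 0.75},
  {"dx": 0, "dy": 0, "dz": -0.007, "rx": 0, "ry": 0, "rz": 0, "claw": 0.75},
  {"dx": 0, "dy": 0, "dz": 0, "rx": 0, "ry": 0, "rz": 0, "claw": 0.75},
])

```text
time_s: 5.7
ee_pos: [0.5009, 0.0214, 0.1268]
eef_rot: [3.142, -0.0, 1.6]
force: [-0.3, 0.0, -2.6]
grip_width: 0.0337
grip_force: 12.0
```

```bash
python3 g.py .5008 .0214 .1268 1.406
```

```text
pos [0.5009 0.0214 0.1268] rot [ 3.1415 -0.      1.5998] F [-0.261   0.0356 -2.6376] M [ 0.0232 -0.0071 -0.0382] w 0.033712611116770486 t 5.7
shift [ 0.0004 -0.0005 -0.    ] turn [ 0.     -0.      0.1234]
```

>>> step_arm([
  {"dx": 0, "dy": 0, "dz": 0, "rx": 0, "ry": 0, "rz": 0.03, "claw": 0.75},
  {"dx": 0, "dy": 0, "dz": 0, "rx": 0, "ry": 0, "rz": 0.03, "claw": 0.75},
  {"dx": 0, "dy": 0, "dz": 0, "rx": 0, "ry": 0, "rz": 0.03, "claw": 0.75},
  {"dx": 0, "dy": 0, "dz": 0, "rx": 0, "ry": 0, "rz": 0.033, "claw": 0.75},
  {"dx": 0, "dy": 0, "dz": 0, "rx": 0, "ry": 0, "rz": 0, "claw": 0.75},
])

```text
time_s: 6.2
ee_pos: [0.5009, 0.0214, 0.1267]
eef_rot: [3.141, -0.0, 1.406]
force: [-0.7, 0.2, -2.0]
grip_width: 0.034
grip_force: 12.0
```

```bash
for i in 1 2 3; do python3 g.py .5008 .0214 .1268 1.406|head -1; done
```

```text
pos [0.5009 0.0214 0.1267] rot [ 3.1415 -0.      1.4058] F [-0.6818  0.2375 -1.9563] M [-0.0317 -0.0567 -0.0572] w 0.03400049428685647 t 6.2
pos [0.5009 0.0214 0.1267] rot [ 3.1415 -0.      1.4058] F [-0.6818  0.2375 -1.9563] M [-0.0317 -0.0567 -0.0572] w 0.03400049428685647 t 6.2
pos [0.5009 0.0214 0.1267] rot [ 3.1415 -0.      1.4058] F [-0.6818  0.2375 -1.9563] M [-0.0317 -0.0567 -0.0572] w 0.03400049428685647 t 6.2
```

>>> step_arm([
  {"dx": 0, "dy": 0.004, "dz": 0, "rx": 0, "ry": 0, "rz": 0, "claw": 0.75},
  {"dx": 0, "dy": 0.004, "dz": 0, "rx": 0, "ry": 0, "rz": 0, "claw": 0.75},
  {"dx": 0, "dy": 0, "dz": 0, "rx": 0, "ry": 0, "rz": 0, "claw": 0.75},
])

```text
time_s: 6.5
ee_pos: [0.5016, 0.0212, 0.1267]
eef_rot: [-3.141, 0.0, 1.407]
force: [0.6, 0.5, -2.4]
grip_width: 0.0339
grip_force: 12.0
```

>>> step_arm([
  {"dx": 0, "dy": 0.003, "dz": 0, "rx": 0, "ry": 0, "rz": 0, "claw": 0.75},
  {"dx": 0, "dy": 0, "dz": 0, "rx": 0, "ry": 0, "rz": 0, "claw": 0.75},
])

```text
time_s: 6.7
ee_pos: [0.5018, 0.0212, 0.1267]
eef_rot: [-3.141, 0.0, 1.407]
force: [-2.2, 0.2, -1.1]
grip_width: 0.034
grip_force: 12.0
```

>>> step_arm([
  {"dx": 0, "dy": 0.002, "dz": 0, "rx": 0, "ry": 0, "rz": 0, "claw": 0.75},
  {"dx": 0, "dy": 0, "dz": 0, "rx": 0, "ry": 0, "rz": 0, "claw": 0.75},
])

```text
time_s: 6.9
ee_pos: [0.5019, 0.0212, 0.1267]
eef_rot: [-3.141, 0.0, 1.407]
force: [-3.5, -0.5, -1.3]
grip_width: 0.0342
grip_force: 12.0
```

>>> step_arm([
  {"dx": 0, "dy": -0.01, "dz": 0, "rx": 0, "ry": 0, "rz": 0, "claw": 0.75},
  {"dx": 0, "dy": -0.01, "dz": 0, "rx": 0, "ry": 0, "rz": 0, "claw": 0.75},
  {"dx": 0, "dy": -0.01, "dz": 0, "rx": 0, "ry": 0, "rz": 0, "claw": 0.75},
  {"dx": 0, "dy": -0.004, "dz": 0, "rx": 0, "ry": 0, "rz": 0, "claw": 0.75},
  {"dx": 0, "dy": 0, "dz": 0, "rx": 0, "ry": 0, "rz": 0, "claw": 0.75},
])

```text
time_s: 7.4
ee_pos: [0.4988, 0.0217, 0.1268]
eef_rot: [3.141, -0.0, 1.407]
force: [0.4, 0.8, -2.2]
grip_width: 0.0339
grip_force: 12.0
```

>>> step_arm([
  {"dx": 0, "dy": -0.003, "dz": 0, "rx": 0, "ry": 0, "rz": 0, "claw": 0.75},
  {"dx": 0, "dy": 0, "dz": 0, "rx": 0, "ry": 0, "rz": 0, "claw": 0.75},
])

```text
time_s: 7.6
ee_pos: [0.4985, 0.0217, 0.1267]
eef_rot: [3.142, 0.0, 1.407]
force: [-0.2, 0.4, -1.9]
grip_width: 0.0337
grip_force: 12.0
```

>>> step_arm([
  {"dx": 0, "dy": 0.008, "dz": 0, "rx": 0, "ry": 0, "rz": 0, "claw": 0.75},
  {"dx": 0, "dy": 0.008, "dz": 0, "rx": 0, "ry": 0, "rz": 0, "claw": 0.75},
  {"dx": -0.05, "dy": 0, "dz": 0, "rx": 0, "ry": 0, "rz": 0, "claw": 0.75},
  {"dx": -0.05, "dy": 0, "dz": 0, "rx": 0, "ry": 0, "rz": 0, "claw": 0.75},
  {"dx": -0.05, "dy": 0, "dz": 0, "rx": 0, "ry": 0, "rz": 0, "claw": 0.75},
  {"dx": -0.05, "dy": 0, "dz": 0, "rx": 0, "ry": 0, "rz": 0, "claw": 0.75},
  {"dx": -0.05, "dy": 0, "dz": 0, "rx": 0, "ry": 0, "rz": 0, "claw": 0.75},
  {"dx": -0.05, "dy": 0, "dz": 0, "rx": 0, "ry": 0, "rz": 0, "claw": 0.75},
  {"dx": -0.05, "dy": 0, "dz": 0, "rx": 0, "ry": 0, "rz": 0, "claw": 0.75},
  {"dx": 0, "dy": 0, "dz": 0, "rx": 0, "ry": 0, "rz": 0, "claw": 0.75},
])

```text
time_s: 8.6
ee_pos: [0.4943, -0.0136, 0.1268]
eef_rot: [3.142, 0.0, 1.406]
force: [-0.6, -0.2, -1.4]
grip_width: 0.0339
grip_force: 12.0
```

```bash
python3 g.py .5001 .0215 .1267 1.406
```

```text
pos [ 0.4943 -0.0136  0.1268] rot [3.1416 0.0001 1.406 ] F [-0.6015 -0.1807 -1.3735] M [-0.0315 -0.0264 -0.0273] w 0.03386313621661805 t 8.6
shift [0.3559 0.0001 0.0006] turn [0. 0. 0.]
```

>>> step_arm([
  {"dx": -0.05, "dy": 0, "dz": 0, "rx": 0, "ry": 0, "rz": 0, "claw": 0.75},
  {"dx": -0.05, "dy": 0, "dz": 0, "rx": 0, "ry": 0, "rz": 0, "claw": 0.75},
  {"dx": -0.05, "dy": 0, "dz": 0, "rx": 0, "ry": 0, "rz": 0, "claw": 0.75},
  {"dx": -0.05, "dy": 0, "dz": 0, "rx": 0, "ry": 0, "rz": 0, "claw": 0.75},
  {"dx": -0.05, "dy": 0, "dz": 0, "rx": 0, "ry": 0, "rz": 0, "claw": 0.75},
  {"dx": -0.05, "dy": 0, "dz": 0, "rx": 0, "ry": 0, "rz": 0, "claw": 0.75},
  {"dx": -0.05, "dy": 0, "dz": 0, "rx": 0, "ry": 0, "rz": 0, "claw": 0.75},
  {"dx": 0, "dy": 0, "dz": 0, "rx": 0, "ry": 0, "rz": 0, "claw": 0.75},
])

```text
time_s: 9.4
ee_pos: [0.4885, -0.0481, 0.1267]
eef_rot: [-3.142, 0.0, 1.406]
force: [-0.0, 0.9, -2.1]
grip_width: 0.0341
grip_force: 12.0
```

>>> step_arm([
  {"dx": 0, "dy": 0.005, "dz": 0, "rx": 0, "ry": 0, "rz": 0, "claw": 0.75},
  {"dx": 0, "dy": 0.005, "dz": 0, "rx": 0, "ry": 0, "rz": 0, "claw": 0.75},
  {"dx": 0, "dy": 0, "dz": 0, "rx": 0, "ry": 0, "rz": 0, "claw": 0.75},
])

```text
time_s: 9.7
ee_pos: [0.4897, -0.0476, 0.1267]
eef_rot: [3.142, -0.0, 1.407]
force: [-0.4, 0.3, -1.8]
grip_width: 0.034
grip_force: 12.0
```

>>> step_arm([
  {"dx": 0, "dy": 0.004, "dz": 0, "rx": 0, "ry": 0, "rz": 0, "claw": 0.75},
  {"dx": 0, "dy": 0, "dz": 0, "rx": 0, "ry": 0, "rz": 0, "claw": 0.75},
])

```text
time_s: 9.9
ee_pos: [0.49, -0.0477, 0.1267]
eef_rot: [-3.142, 0.0, 1.407]
force: [-0.2, -0.1, -2.1]
grip_width: 0.0341
grip_force: 12.0
```

>>> step_arm([
  {"dx": 0, "dy": 0.002, "dz": 0, "rx": 0, "ry": 0, "rz": 0, "claw": 0.75},
  {"dx": 0, "dy": 0, "dz": 0, "rx": 0, "ry": 0, "rz": 0, "claw": 0.75},
])

```text
time_s: 10.1
ee_pos: [0.4901, -0.0478, 0.1267]
eef_rot: [-3.141, -0.0, 1.407]
force: [-0.8, 0.4, -3.4]
grip_width: 0.0336
grip_force: 12.0
```

>>> step_arm([
  {"dx": 0, "dy": 0.002, "dz": 0, "rx": 0, "ry": 0, "rz": 0, "claw": 0.75},
  {"dx": 0, "dy": 0, "dz": 0, "rx": 0, "ry": 0, "rz": 0, "claw": 0.75},
])

```text
time_s: 10.3
ee_pos: [0.4903, -0.0478, 0.1267]
eef_rot: [-3.141, -0.0, 1.407]
force: [-1.2, 0.7, -2.6]
grip_width: 0.034
grip_force: 12.0
```

>>> step_arm([
  {"dx": 0, "dy": 0.002, "dz": 0, "rx": 0, "ry": 0, "rz": 0, "claw": 0.75},
  {"dx": 0, "dy": 0, "dz": 0, "rx": 0, "ry": 0, "rz": 0, "claw": 0.75},
])

```text
time_s: 10.5
ee_pos: [0.4904, -0.0479, 0.1267]
eef_rot: [-3.141, -0.0, 1.407]
force: [-2.4, 1.4, -1.7]
grip_width: 0.0338
grip_force: 12.0
```

>>> step_arm([
  {"dx": 0, "dy": -0.009, "dz": 0, "rx": 0, "ry": 0, "rz": 0, "claw": 0.75},
  {"dx": 0, "dy": -0.009, "dz": 0, "rx": 0, "ry": 0, "rz": 0, "claw": 0.75},
  {"dx": -0.05, "dy": 0, "dz": 0, "rx": 0, "ry": 0, "rz": 0, "claw": 0.75},
  {"dx": -0.05, "dy": 0, "dz": 0, "rx": 0, "ry": 0, "rz": 0, "claw": 0.75},
  {"dx": -0.05, "dy": 0, "dz": 0, "rx": 0, "ry": 0, "rz": 0, "claw": 0.75},
  {"dx": -0.05, "dy": 0, "dz": 0, "rx": 0, "ry": 0, "rz": 0, "claw": 0.75},
  {"dx": -0.05, "dy": 0, "dz": 0, "rx": 0, "ry": 0, "rz": 0, "claw": 0.75},
  {"dx": -0.05, "dy": 0, "dz": 0, "rx": 0, "ry": 0, "rz": 0, "claw": 0.75},
  {"dx": -0.05, "dy": 0, "dz": 0, "rx": 0, "ry": 0, "rz": 0, "claw": 0.75},
  {"dx": 0, "dy": 0, "dz": 0, "rx": 0, "ry": 0, "rz": 0, "claw": 0.75},
])

```text
time_s: 11.5
ee_pos: [0.483, -0.0827, 0.1267]
eef_rot: [-3.142, 0.0, 1.406]
force: [-0.1, -0.7, -2.5]
grip_width: 0.0335
grip_force: 12.0
```

```bash
python3 g.py .4886 -.0478 .1267 1.4055
```

```text
pos [ 0.483  -0.0827  0.1267] rot [-3.1416  0.      1.4061] F [-0.1046 -0.6956 -2.5202] M [-0.0363 -0.0954  0.0172] w 0.03348757492446382 t 11.5
shift [ 0.3535 -0.002   0.0003] turn [-0.      0.      0.0004]
```

Still centred within 0.2 mm, so I'll continue.

>>> step_arm([
  {"dx": -0.05, "dy": -0.002, "dz": 0, "rx": 0, "ry": 0, "rz": 0, "claw": 0.75},
  {"dx": -0.05, "dy": 0, "dz": 0, "rx": 0, "ry": 0, "rz": 0, "claw": 0.75},
  {"dx": -0.05, "dy": 0, "dz": 0, "rx": 0, "ry": 0, "rz": 0, "claw": 0.75},
  {"dx": -0.05, "dy": 0, "dz": 0, "rx": 0, "ry": 0, "rz": 0, "claw": 0.75},
  {"dx": -0.05, "dy": 0, "dz": 0, "rx": 0, "ry": 0, "rz": 0, "claw": 0.75},
  {"dx": 0, "dy": 0, "dz": 0, "rx": 0, "ry": 0, "rz": 0, "claw": 0.75},
])

```text
time_s: 12.1
ee_pos: [0.4787, -0.1073, 0.1268]
eef_rot: [3.142, 0.0, 1.406]
force: [0.8, -0.6, -3.0]
grip_width: 0.0338
grip_force: 12.0
```

>>> step_arm([
  {"dx": -0.05, "dy": 0, "dz": 0, "rx": 0, "ry": 0, "rz": 0, "claw": 0.75},
  {"dx": -0.05, "dy": 0, "dz": 0, "rx": 0, "ry": 0, "rz": 0, "claw": 0.75},
  {"dx": -0.05, "dy": 0, "dz": 0, "rx": 0, "ry": 0, "rz": 0, "claw": 0.75},
  {"dx": -0.05, "dy": 0, "dz": 0, "rx": 0, "ry": 0, "rz": 0, "claw": 0.75},
  {"dx": -0.05, "dy": 0, "dz": 0, "rx": 0, "ry": 0, "rz": 0, "claw": 0.75},
  {"dx": 0, "dy": 0, "dz": 0, "rx": 0, "ry": 0, "rz": 0, "claw": 0.75},
])

```text
time_s: 12.7
ee_pos: [0.4746, -0.132, 0.1267]
eef_rot: [3.142, 0.0, 1.406]
force: [-0.6, -0.7, -2.4]
grip_width: 0.0341
grip_force: 12.0
```

```bash
python3 g.py .4886 -.0478 .1267 1.4055
```

```text
pos [ 0.4746 -0.132   0.1267] rot [3.1416 0.     1.406 ] F [-0.5808 -0.7367 -2.4255] M [-0.0109 -0.0805 -0.0097] w 0.03412181205647245 t 12.7
shift [ 0.8537 -0.0001  0.0003] turn [0.     0.     0.0003]
```

>>> step_arm([
  {"dx": -0.05, "dy": 0, "dz": 0, "rx": 0, "ry": 0, "rz": 0, "claw": 0.75},
  {"dx": -0.05, "dy": 0, "dz": 0, "rx": 0, "ry": 0, "rz": 0, "claw": 0.75},
  {"dx": -0.05, "dy": 0, "dz": 0, "rx": 0, "ry": 0, "rz": 0, "claw": 0.75},
  {"dx": -0.05, "dy": 0, "dz": 0, "rx": 0, "ry": 0, "rz": 0, "claw": 0.75},
  {"dx": -0.05, "dy": 0, "dz": 0, "rx": 0, "ry": 0, "rz": 0, "claw": 0.75},
  {"dx": -0.05, "dy": 0, "dz": 0, "rx": 0, "ry": 0, "rz": 0, "claw": 0.75},
  {"dx": -0.05, "dy": 0, "dz": 0, "rx": 0, "ry": 0, "rz": 0, "claw": 0.75},
  {"dx": -0.05, "dy": 0, "dz": 0, "rx": 0, "ry": 0, "rz": 0, "claw": 0.75},
  {"dx": -0.05, "dy": 0, "dz": 0, "rx": 0, "ry": 0, "rz": 0, "claw": 0.75},
  {"dx": 0, "dy": 0, "dz": 0, "rx": 0, "ry": 0, "rz": 0, "claw": 0.75},
])

```text
time_s: 13.7
ee_pos: [0.4673, -0.1764, 0.1267]
eef_rot: [3.142, 0.0, 1.406]
force: [-0.4, 1.3, -3.1]
grip_width: 0.0338
grip_force: 12.0
```

```bash
python3 - <<'E'
from h import *
q=viewer.camera('side');save(cv2.resize(q['img'][150:270,220:380],(640,480),interpolation=cv2.INTER_CUBIC),'c3.png')
E
python3 g.py .4886 -.0478 .1267 1.4055
```

```text
pos [ 0.4673 -0.1761  0.1267] rot [-3.1415 -0.      1.4062] F [ 0.3421 -0.0872 -3.0364] M [-0.0297 -0.0651  0.0238] w 0.03393394119559521 t 13.75
shift [ 1.3004 -0.      0.0004] turn [-0.     -0.      0.0004]
```

View pics/c3.png

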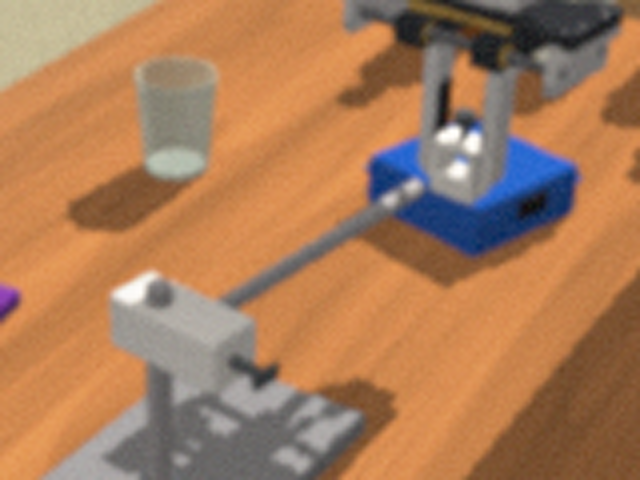

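The boss (460,165) is clear of the bar's end (425,185) by about 40 mm, with its hole open. Next: lift and carry it to the tray.

>>> step_arm([
  {"dx": 0, "dy": 0, "dz": -0.1, "rx": 0, "ry": 0, "rz": 0, "claw": 0.75},
  {"dx": 0, "dy": 0, "dz": -0.2, "rx": 0, "ry": 0, "rz": 0, "claw": 0.75},
  {"dx": 0, "dy": 0, "dz": -0.3, "rx": 0, "ry": 0, "rz": 0, "claw": 0.75},
  {"dx": 0, "dy": 0, "dz": -0.3, "rx": 0, "ry": 0, "rz": 0, "claw": 0.75},
  {"dx": 0, "dy": 0, "dz": -0.3, "rx": 0, "ry": 0, "rz": 0, "claw": 0.75},
  {"dx": 0, "dy": 0, "dz": -0.2, "rx": 0, "ry": 0, "rz": 0, "claw": 0.75},
  {"dx": 0.15, "dy": -0.02, "dz": 0, "rx": 0, "ry": 0, "rz": 0, "claw": 0.75},
  {"dx": 0.25, "dy": -0.03, "dz": 0, "rx": 0, "ry": 0, "rz": 0, "claw": 0.75},
  {"dx": 0.3, "dy": -0.04, "dz": 0, "rx": 0, "ry": 0, "rz": 0, "claw": 0.75},
  {"dx": 0.3, "dy": -0.04, "dz": 0, "rx": 0, "ry": 0, "rz": 0, "claw": 0.75},
], grip_force=20)

```text
time_s: 14.75
ee_pos: [0.4703, -0.073, 0.2659]
eef_rot: [-3.14, -0.0, 1.407]
force: [-0.2, -0.6, -2.5]
grip_width: 0.0337
grip_force: 20.0
```

>>> step_arm([
  {"dx": 0.35, "dy": -0.05, "dz": 0, "rx": 0, "ry": 0, "rz": 0, "claw": 0.75},
  {"dx": 0.35, "dy": -0.05, "dz": 0, "rx": 0, "ry": 0, "rz": 0, "claw": 0.75},
  {"dx": 0.35, "dy": -0.05, "dz": 0, "rx": 0, "ry": 0, "rz": 0, "claw": 0.75},
  {"dx": 0.35, "dy": -0.05, "dz": 0, "rx": 0, "ry": 0, "rz": 0, "claw": 0.75},
  {"dx": 0.35, "dy": -0.05, "dz": 0, "rx": 0, "ry": 0, "rz": 0, "claw": 0.75},
  {"dx": 0.35, "dy": -0.05, "dz": 0, "rx": 0, "ry": 0, "rz": 0, "claw": 0.75},
  {"dx": 0.35, "dy": -0.05, "dz": 0, "rx": 0, "ry": 0, "rz": 0, "claw": 0.75},
  {"dx": 0.35, "dy": -0.05, "dz": 0, "rx": 0, "ry": 0, "rz": 0, "claw": 0.75},
  {"dx": 0.35, "dy": -0.05, "dz": 0, "rx": 0, "ry": 0, "rz": 0, "claw": 0.75},
  {"dx": 0.2, "dy": -0.03, "dz": 0, "rx": 0, "ry": 0, "rz": 0, "claw": 0.75},
])

```text
time_s: 15.75
ee_pos: [0.4768, 0.2662, 0.2656]
eef_rot: [-3.14, 0.001, 1.409]
force: [0.7, -0.4, -2.4]
grip_width: 0.0339
grip_force: 20.0
```

```bash
python3 g.py .483 .324 .05 1.406
```

```text
pos [0.4768 0.2662 0.2656] rot [-3.1401  0.0005  1.4086] F [ 0.7101 -0.4062 -2.3699] M [-0.0301 -0.075  -0.065 ] w 0.03390777512001837 t 15.75
shift [ 0.5812 -0.029   2.1561] turn [-0.001   0.0003  0.0017]
```

>>> step_arm([
  {"dx": 0.25, "dy": -0.01, "dz": 0, "rx": 0, "ry": 0, "rz": 0, "claw": 0.75},
  {"dx": 0.25, "dy": -0.02, "dz": 0, "rx": 0, "ry": 0, "rz": 0, "claw": 0.75},
  {"dx": 0.08, "dy": 0, "dz": 0.1, "rx": 0, "ry": 0, "rz": 0, "claw": 0.75},
  {"dx": 0, "dy": 0, "dz": 0.3, "rx": 0, "ry": 0, "rz": 0, "claw": 0.75},
  {"dx": 0, "dy": 0, "dz": 0.35, "rx": 0, "ry": 0, "rz": 0, "claw": 0.75},
  {"dx": 0, "dy": 0, "dz": 0.35, "rx": 0, "ry": 0, "rz": 0, "claw": 0.75},
  {"dx": 0, "dy": 0, "dz": 0.35, "rx": 0, "ry": 0, "rz": 0, "claw": 0.75},
  {"dx": 0, "dy": 0, "dz": 0.35, "rx": 0, "ry": 0, "rz": 0, "claw": 0.75},
  {"dx": 0, "dy": 0, "dz": 0.25, "rx": 0, "ry": 0, "rz": 0, "claw": 0.75},
  {"dx": 0, "dy": 0, "dz": 0.1, "rx": 0, "ry": 0, "rz": 0, "claw": 0.75},
])

```text
time_s: 16.75
ee_pos: [0.4827, 0.32, 0.0483]
eef_rot: [-3.138, 0.003, 1.407]
force: [-1.0, 0.2, -1.7]
grip_width: 0.0339
grip_force: 20.0
```

```bash
python3 g.py .483 .324 .028 1.406
python3 - <<'E'
from h import *
q=viewer.camera('side');save(cv2.resize(q['img'][270:400,140:300],(640,520),interpolation=cv2.INTER_CUBIC),'c4.png')
E
```

```text
pos [0.4827 0.32   0.0483] rot [-3.1376  0.0033  1.4067] F [-1.0409  0.1906 -1.7489] M [-0.0306 -0.0221  0.0855] w 0.03394697389909996 t 16.75
shift [ 0.0402 -0.0031  0.2034] turn [-0.0025  0.0021  0.0004]
```

View pics/c4.png

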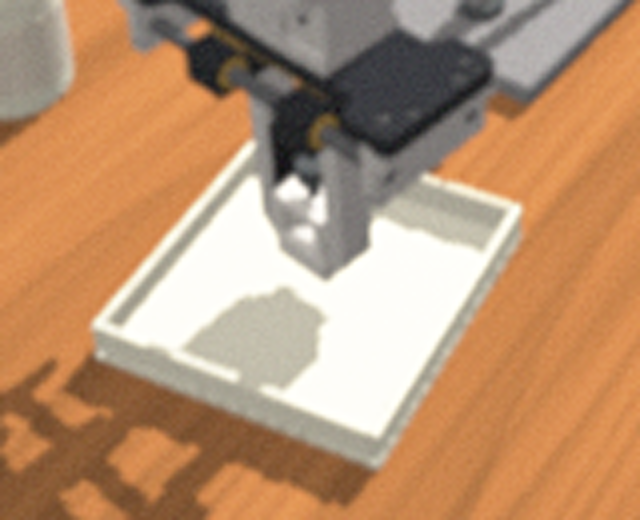

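The boss at (305,220) hangs upright over the middle of the tray. I'll lower it slowly.

>>> step_arm([
  {"dx": 0, "dy": 0, "dz": 0.04, "rx": 0, "ry": 0, "rz": 0, "claw": 0.75},
  {"dx": 0, "dy": 0, "dz": 0.04, "rx": 0, "ry": 0, "rz": 0, "claw": 0.75},
  {"dx": 0, "dy": 0, "dz": 0.04, "rx": 0, "ry": 0, "rz": 0, "claw": 0.75},
  {"dx": 0, "dy": 0, "dz": 0.03, "rx": 0, "ry": 0, "rz": 0, "claw": 0.75},
  {"dx": 0, "dy": 0, "dz": 0.01, "rx": 0, "ry": 0, "rz": 0, "claw": 0.75},
  {"dx": 0, "dy": 0, "dz": 0, "rx": 0, "ry": 0, "rz": 0, "claw": 0.75},
])

```text
time_s: 17.4
ee_pos: [0.4848, 0.321, 0.0358]
eef_rot: [3.142, -0.0, 1.407]
force: [0.6, 0.6, -1.4]
grip_width: 0.034
grip_force: 20.0
```

>>> step_arm([
  {"dx": 0, "dy": 0, "dz": 0.005, "rx": 0, "ry": 0, "rz": 0, "claw": 0.75},
  {"dx": 0, "dy": 0, "dz": 0.005, "rx": 0, "ry": 0, "rz": 0, "claw": 0.75},
  {"dx": 0, "dy": 0, "dz": 0, "rx": 0, "ry": 0, "rz": 0, "claw": 0.75},
])

```text
time_s: 17.7
ee_pos: [0.4848, 0.321, 0.0348]
eef_rot: [3.142, -0.0, 1.407]
force: [0.6, 0.1, -2.5]
grip_width: 0.0341
grip_force: 20.0
```

>>> step_arm([
  {"dx": 0, "dy": 0, "dz": 0.005, "rx": 0, "ry": 0, "rz": 0, "claw": 0.75},
  {"dx": 0, "dy": 0, "dz": 0, "rx": 0, "ry": 0, "rz": 0, "claw": 0.75},
])

```text
time_s: 17.9
ee_pos: [0.4848, 0.321, 0.0342]
eef_rot: [-3.142, 0.0, 1.407]
force: [-0.7, -0.1, -2.1]
grip_width: 0.034
grip_force: 20.0
```

>>> step_arm([
  {"dx": 0, "dy": 0, "dz": 0.01, "rx": 0, "ry": 0, "rz": 0, "claw": 0.75},
  {"dx": 0, "dy": 0, "dz": 0.01, "rx": 0, "ry": 0, "rz": 0, "claw": 0.75},
  {"dx": 0, "dy": 0, "dz": 0.01, "rx": 0, "ry": 0, "rz": 0, "claw": 0.75},
  {"dx": 0, "dy": 0, "dz": 0, "rx": 0, "ry": 0, "rz": 0, "claw": 0.75},
])

```text
time_s: 18.3
ee_pos: [0.4847, 0.321, 0.0311]
eef_rot: [-3.141, 0.0, 1.407]
force: [-0.1, -0.4, -2.6]
grip_width: 0.0338
grip_force: 20.0
```

>>> step_arm([
  {"dx": 0, "dy": 0, "dz": 0.005, "rx": 0, "ry": 0, "rz": 0, "claw": 0.75},
  {"dx": 0, "dy": 0, "dz": 0.005, "rx": 0, "ry": 0, "rz": 0, "claw": 0.75},
  {"dx": 0, "dy": 0, "dz": 0, "rx": 0, "ry": 0, "rz": 0, "claw": 0.75},
])

```text
time_s: 18.6
ee_pos: [0.4847, 0.321, 0.0302]
eef_rot: [-3.141, 0.0, 1.407]
force: [0.3, 0.3, -2.1]
grip_width: 0.0341
grip_force: 20.0
```

>>> step_arm([
  {"dx": 0, "dy": 0, "dz": 0.005, "rx": 0, "ry": 0, "rz": 0, "claw": 0.75},
  {"dx": 0, "dy": 0, "dz": 0, "rx": 0, "ry": 0, "rz": 0, "claw": 0.75},
])

```text
time_s: 18.8
ee_pos: [0.4848, 0.321, 0.0297]
eef_rot: [-3.142, 0.0, 1.407]
force: [0.7, 0.7, -2.8]
grip_width: 0.034
grip_force: 20.0
```

>>> step_arm([
  {"dx": 0, "dy": 0, "dz": 0.005, "rx": 0, "ry": 0, "rz": 0, "claw": 0.75},
  {"dx": 0, "dy": 0, "dz": 0.005, "rx": 0, "ry": 0, "rz": 0, "claw": 0.75},
  {"dx": 0, "dy": 0, "dz": 0, "rx": 0, "ry": 0, "rz": 0, "claw": 0.75},
])

```text
time_s: 19.1
ee_pos: [0.4848, 0.321, 0.0287]
eef_rot: [-3.142, -0.0, 1.407]
force: [-0.4, -0.0, -1.7]
grip_width: 0.0343
grip_force: 20.0
```

>>> step_arm([
  {"dx": 0, "dy": 0, "dz": 0.004, "rx": 0, "ry": 0, "rz": 0, "claw": 0.75},
  {"dx": 0, "dy": 0, "dz": 0, "rx": 0, "ry": 0, "rz": 0, "claw": 0.75},
])

```text
time_s: 19.3
ee_pos: [0.4848, 0.321, 0.0287]
eef_rot: [3.141, -0.0, 1.407]
force: [-2.6, -1.1, 3.2]
grip_width: 0.0336
grip_force: 20.0
```

>>> step_arm([
  {"dx": 0, "dy": 0, "dz": 0, "rx": 0, "ry": 0, "rz": 0, "claw": 0.75},
  {"dx": 0, "dy": 0, "dz": 0, "rx": 0, "ry": 0, "rz": 0, "claw": 0.62},
  {"dx": 0, "dy": 0, "dz": 0, "rx": 0, "ry": 0, "rz": 0, "claw": 0.6},
  {"dx": 0, "dy": 0, "dz": 0, "rx": 0, "ry": 0, "rz": 0, "claw": 0.5},
  {"dx": 0, "dy": 0, "dz": 0, "rx": 0, "ry": 0, "rz": 0, "claw": 0.3},
  {"dx": 0, "dy": 0, "dz": 0, "rx": 0, "ry": 0, "rz": 0, "claw": 0.3},
  {"dx": 0, "dy": 0, "dz": 0, "rx": 0, "ry": 0, "rz": 0, "claw": 0.3},
  {"dx": 0, "dy": 0, "dz": 0, "rx": 0, "ry": 0, "rz": 0, "claw": 0.3},
], grip_force=3)

```text
time_s: 20.1
ee_pos: [0.4848, 0.321, 0.0283]
eef_rot: [3.142, -0.0, 1.407]
force: [-0.3, -0.2, 0.4]
grip_width: 0.066
grip_force: 0.0
```

>>> step_arm([
  {"dx": 0, "dy": 0, "dz": -0.1, "rx": 0, "ry": 0, "rz": 0, "claw": 0.3},
  {"dx": 0, "dy": 0, "dz": -0.2, "rx": 0, "ry": 0, "rz": 0, "claw": 0.3},
  {"dx": 0, "dy": 0, "dz": -0.3, "rx": 0, "ry": 0, "rz": 0, "claw": 0.3},
  {"dx": 0, "dy": 0, "dz": -0.4, "rx": 0, "ry": 0, "rz": 0, "claw": 0.3},
  {"dx": 0, "dy": 0, "dz": -0.4, "rx": 0, "ry": 0, "rz": 0, "claw": 0.3},
  {"dx": 0, "dy": 0, "dz": -0.4, "rx": 0, "ry": 0, "rz": 0, "claw": 0.3},
  {"dx": 0, "dy": 0, "dz": -0.1, "rx": 0, "ry": 0, "rz": 0, "claw": 0.3},
  {"dx": 0, "dy": 0, "dz": 0, "rx": 0, "ry": 0, "rz": 0, "claw": 0.3},
])

```text
time_s: 20.9
ee_pos: [0.4851, 0.3212, 0.2203]
eef_rot: [3.139, -0.002, 1.407]
force: [0.0, 0.4, 0.3]
grip_width: 0.0655
grip_force: 0.0
```

Run:
```python
from h import *
q=viewer.camera('side');save(cv2.resize(q['img'][150:400,130:390],(624,600),interpolation=cv2.INTER_CUBIC),'c5.png')
print(telemetry.get_obs()['ee_pos'],telemetry.get_obs()['grip_width'])
```

```text
[0.48467188 0.32094341 0.21832758] 0.0660838669871294
```

View pics/c5.png

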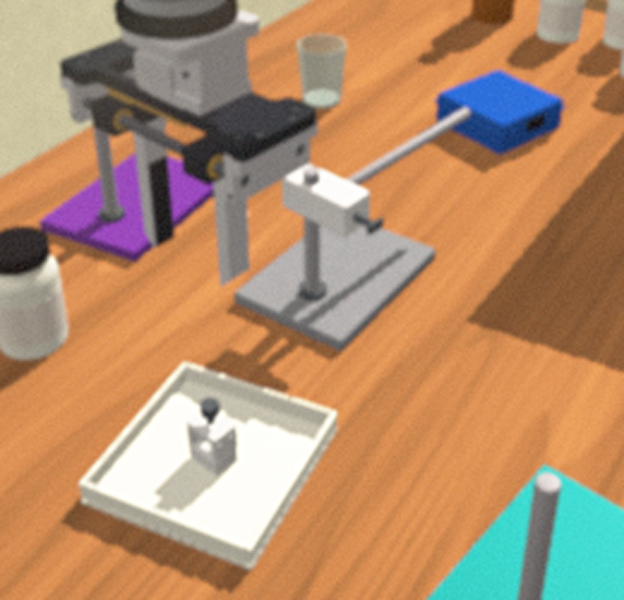

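The boss stands upright in the tray at (213,440) with its screw up. The gripper is clear, and the case, beaker and jar are where they were.

```bash
python3 -c "
from station import hand_in
print(hand_in())"
```

```text
the job is handed in; nothing more can be done
None
```

I slid the boss off the crossbar and set it upright, thumbscrew up, in the white tray. The highest sideways force I read was about 3.5 N, the case, beaker and jar were not touched, and I handed the job in at about 21 s.

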